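# Put the plug gauge away in its case, lid on, clamp down

## Task

Lift the plug gauge up and off its hook and stand it upright in the blue case. Then put the lid on: tuck one end fully under the steel lip at the case's near end, with the lid tilted, and lower the other end until the lid lies flat and fully home behind the far rim; last of all swing the red-handled clamp over and fully down so that its pad presses on the lid. Set things down gently, never slam or force them, and leave the other things on the bench where they are.

Things in the scene. Friction and masses are not known exactly. Their poses are not given: they have to be found in the camera images.
- case: fixed blue open case 184 (x) x 174 (y) mm. Origin: centre of its underside on the bench; x points from its lip end (near the robot) to its clamp end, z up. Cavity x -72..72, y -72..72, black rubber floor at z 10; lid seat (top of the walls) at z 112. Side guides 6 mm above the seat at y = +-83
- lip_edge (a point): middle of the lower free edge of the steel lip at the case's near end, x = -67.5, 13 mm above the seat (case axes). The lip is 6 mm thick and 14 mm deep, closed by a wall face at x = -81.5: the slot for the lid's end
- far_rim (a point): middle of the inner top edge of the far rim, x = 82.5, 8 mm above the seat. The 160 mm lid fits between near wall and far rim with 4 mm to spare, so its near end must be tucked in first, tilted about 4 to 12 degrees (near end low)
- lid_seat (a point): centre of the lid seat, case axes: where the lid's origin belongs, up to about 3 mm off along x or y
- lid: loose blue lid 160 (x) x 154 (y) x 6 mm, about 0.3 kg, starts flat on the bench; origin: centre of its underside, z up. A grey grip rib across its middle, 16 mm thick (x), 90 mm long (y), from 6 to 42 mm above the underside. Its two ends are alike
- lid_grip (a point): in the middle of the lid's rib, 30 mm above the lid's underside, lid axes
- gauge: plug gauge, 95 mm tall: steel disc 64 mm across and 32 mm high, on it an upright orange D-handle in the gauge's y-z plane: 50 mm wide over its two posts (y), 12 mm thick (x), posts 8 mm, crossbar from z 87 to 95. About 0.42 kg. Origin: centre of the disc's underside, z up. Starts hanging by its crossbar on the hook
- gauge_grip (a point): point on the gauge's axis 66 mm above its underside, between the handle's posts: a grasp across the posts (along y) is 50 mm wide
- stand: fixed hook stand: grey foot 170 x 100 x 12 mm, round post 237 mm high at its x = 85; origin under the hanging gauge on the bench. The steel hook, a 10 mm bar at z = 200, runs from the post along -x and turns up at the end
- hook_tip (a point): centre of the hook's upturned end, x = -38, z = 211 in the stand's frame; the end's radius is 5 mm. The gauge's crossbar must rise 16 to 40 mm from its hanging height to pass over it, towards the stand's -x
- clamp (a joint): angle of the clamp arm (rad): 0 = level over the lid pointing to the case's -x, 1.57 = upright, more = leaning away to the far side (starts so, 1.7 to 2.05). It stays where it is left and takes 3 to 12 N at the handle. With the lid home the sprung pad meets it at about 0.06 and the arm goes on to its stop at 0
- clamp_hinge (a point): clamp pivot, at x 117, y 0, z 134 mm in the case frame; turns about the case's y axis. The arm is 18 mm wide (y), 12 mm thick, its red round handle 18 mm thick, from 52 to 84 mm from the pivot
- clamp_tip (a point): free end of the clamp's red handle, 84 mm from the pivot
- clamp_pad: black rubber pad 22 mm across on a sprung plunger (6 mm travel, 2 to 6 N) under the clamp arm, 55 mm from the pivot; origin on the arm's axis, the pad's face is 19 mm below it (when closed)
- caliper: steel vernier caliper lying flat, 190 mm long; bystander, leave alone; origin: centre of its underside
- band: yellow plastic band, ring 150 mm across, 30 mm high; bystander, leave alone; origin: centre of its underside
- flange: brass turned flange, 90 mm across, 50 mm high; bystander, leave alone; origin: centre of its underside
- valve_block: aluminium valve block 90 x 50 mm with three upright steel cylinders, 83 mm high; bystander, leave alone; origin: centre of its underside
- screwdriver: screwdriver, 190 mm long, lying flat; bystander, leave alone; origin: centre of its underside
- oil_jar: jar with a red cap, 60 mm across, 90 mm high; bystander, leave alone; origin: centre of its underside

How it is judged:
By the outcome, as a careful person would: the job done as asked, in the order asked, and still so for the second after the job is handed in, with the robot touching nothing.
It also fails if it takes over 72 s, if anything falls off the work surface, if the arm or the gripper's body presses on something with over 40 N, if the wrist force passes 120 N, or if a joint passes its speed limit or range.

## Robot

A 6-joint arm with a two-finger parallel gripper is mounted at the origin on the work surface. World frame = base frame: x ahead of the robot, y to its left, z up, the work surface at z = 0. Lengths are in m, angles in rad, forces in N, time in s.
With the tool pointing down it reaches from about 0.275 to 0.75 m from the base axis. Payload 10.2 kg.
Tool frame: the origin (TCP) lies at the very end of the fingers, on their centre line; the grasp point (between the pads) lies 19 mm behind it; z points along the fingers, y is the line along which they close (so a half turn about z gives the same grasp; the last joint's range is limited). The gripper opens to 85 mm and grips with 20 to 120 N. Pads are 22 mm wide; open, the fingers measure 114 mm over their backs; the gripper's body (76 mm by 85 mm) begins 54 mm behind the grasp point. The pads swing forward as they close: fully open they stand 13 mm farther back than shut.
Start: joints at [1.084, 0.313, 1.498, -0, 1.331, -0.223], TCP at [0.137, 0.507, 0.231] pointing down, gripper open.
Joint ranges: [-2.94, 2.94], [-0.97, 2.17], [0.19, 2.56], [-1.23, 4.37], [0.02, 3.11], [-2.88, 2.88]. Speed limits (rad/s): [2.39, 2.39, 3.01, 3.14, 3.14, 3.14].

## Interface

Orientations are given as [roll, pitch, yaw] about the fixed x, y, z axes, in that order (R = Rz(yaw) Ry(pitch) Rx(roll)).
In Python, from plant import sensors, cams, workorder gives the robot as it stands.
- The arm moves only by the tool jog_arm, never from a script. Its argument "steps" is a list that holds one entry, the list of rows, each a list of 7 numbers: the shift along the tool's x, y, z in mm, then the turn, a rotation vector about the tool's x, y, z in degrees, then the finger opening in mm, from 0 to 85.4. A call has 1 to 5 rows; each row shifts and turns the commanded pose from where the row before left it, along the tool's axes as they then stand; what a row does not reach is not made up. A row lasts 1/8 s, in which the tool goes at most 62.5 mm and 10.7 degrees, less where a joint would pass 70% of its speed; a pose out of reach is approached as far as the arm can. A call with a gripper value outside its range is refused whole. The fingers move at their own pace and stop on an object; "squeeze" is the grip in N (left out, the last holds). Time passes only in rows, so rows that do not move let the fingers close. It gives the time, the measured TCP pose, the force and the opening at its end, in the units of the state.
- sensors.sense(): the state, without advancing time (a new reading comes with each control period).
- cams.camera(name): name is "scene" or "side" or "wrist"; returns a dict with "frame" (384x512x3 uint8, red, green, blue), "range_z" (384x512 float32, m along the optical axis (not along the pixel's ray), 0 where there is no reading), "fx", "fy", "cx", "cy" (pixels), "world_from_camera" (4x4, takes a point from camera to world coordinates). Camera axes: x right, y down, z forward; pixel columns grow to the right and rows downward; lengths in m; the calibration is good to about 2 mm. A picture is of the moment at which its call begins.
- workorder.job_done(): hands the job in, once; it reports no verdict.
The state is a dict: "time_s": time; "joints": joint angles; "qd": joint speeds; "joint_efforts": joint torques, N m; "ee_pos": TCP position; "tcp_rot": TCP orientation; "ft_force": force on the tool from outside, world axes, zero at the start; "torque": the same for the moment, N m; "opening": opening from 0.0 (shut) to 1.0 (fully open).
Only numpy, scipy, OpenCV 4.12 (cv2) and the standard library are available. Lean on these libraries where they do the work, as an engineer would, in place of code of your own. Each camera call takes 0.05 s, during which the arm holds its last target. There are 200 camera calls.

## Working session

There is one attempt and no reset: what is moved stays moved. The work goes in short steps, Python scripts to look and compute and a tool call to move; the robot and the scene stay as the last step left them, time stands still between calls to the robot, and variables do not carry over. Pictures are saved under pics/ and viewed, on a budget of 10 in all, crops included, one or two more only if the job needs it, and the job is handed in when it is done.

Besides the shell and the picture viewer there is one more tool, called by a JSON object that holds its "fn" and its "kwargs". jog_arm: Moves the arm, as the interface text tells. Its arguments: {"type":"object","properties":{"steps":{"type":"array","items":{"type":"array","items":{"type":"array","items":{"type":"number"}}}},"squeeze":{"type":"number"}},"required":["steps"]}

```bash
mkdir -p pics; ls; cat > h.py <<'E'
import numpy as np, cv2, sys
from scipy.spatial.transform import Rotation as R
from plant import sensors, cams, workorder
def snap(n,f=None):
    c=cams.camera(n); 
    if f:
        cv2.imwrite('pics/'+f+'.png',c['frame'][:,:,::-1]); np.savez('pics/'+f+'.npz',**c)
    return c
def pt(c,u,v,z=None):
    d=float(z if z is not None else c['range_z'][v,u])
    p=np.array([(u-c['cx'])/c['fx']*d,(v-c['cy'])/c['fy']*d,d,1]); return (c['world_from_camera']@p)[:3]
def cloud(c):
    v,u=np.mgrid[:384,:512]; d=c['range_z']
    P=np.stack([(u-c['cx'])/c['fx']*d,(v-c['cy'])/c['fy']*d,d,np.ones_like(d)],-1)
    return (P@np.asarray(c['world_from_camera']).T)[...,:3]
E
python3 - <<'E'
from h import *
a=snap('scene','a');b=snap('side','b')
cv2.imwrite('pics/ab.png',cv2.resize(np.vstack([a['frame'],b['frame']])[:,:,::-1],None,fx=.78,fy=.78))
s=sensors.sense();print(s)
for c in(a,b):print(c['world_from_camera'],c['fx'])
E
```

```text
pics
{'time_s': 0.1, 'joints': array([ 1.08355964e+00,  3.13389200e-01,  1.49835839e+00, -3.12809535e-05,
        1.33097856e+00, -2.23373678e-01]), 'qd': array([ 0.00028719, -0.0018005 , -0.00196244, -0.0007004 ,  0.00307034,
       -0.00025316]), 'joint_efforts': array([ 4.31004315e-03, -4.12896824e+01, -2.60138941e+01, -8.43351245e-05,
        3.05855210e-03, -1.21796145e-05]), 'ee_pos': array([0.13682409, 0.50662375, 0.2307958 ]), 'tcp_rot': array([-3.14048059e+00, -2.21469821e-04,  2.87773697e+00]), 'ft_force': array([ 0.0110084 ,  0.3986503 , -0.08548477]), 'torque': array([ 0.04330306,  0.02652598, -0.01575153]), 'opening': 1.0018032416675908}
[[ 1.63395605e-01  7.89752264e-01 -5.91264102e-01  1.47659187e+00]
 [ 9.86560204e-01 -1.30243182e-01  9.86695342e-02 -1.38060740e-01]
 [ 9.16369913e-04 -5.99439801e-01 -8.00419318e-01  1.41110604e+00]
 [ 0.00000000e+00  0.00000000e+00  0.00000000e+00  1.00000000e+00]] 402.6654300658183
[[ 0.9961979  -0.07101369  0.05046573  0.44518587]
 [-0.08664879 -0.74754192  0.65853859 -0.84017035]
 [-0.00904001 -0.66040755 -0.75085294  1.12328247]
 [ 0.          0.          0.          1.        ]] 422.30090396604163
```

View pics/ab.png

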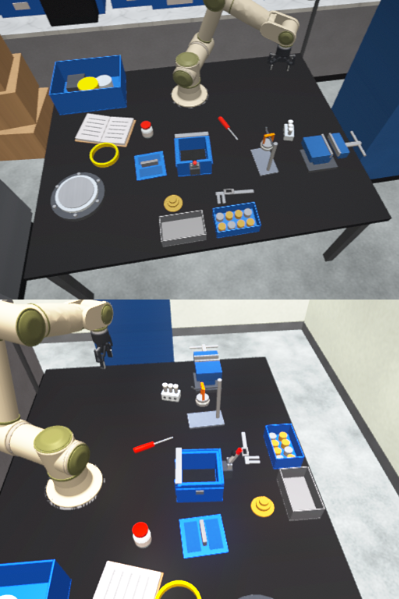

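```bash
python3 - <<'E'
from h import *
import numpy as np
a=dict(np.load('pics/a.npz'));b=dict(np.load('pics/b.npz'))
# ortho top view 1mm/px: x 0.3..0.7 rows(up = far), y 0.45..-0.3
img=np.zeros((420,800,3),np.uint8);zb=np.full((420,800),-9.)
for c in(a,b):
    P=cloud(c);m=(c['range_z']>0)
    for p,col in zip(P[m],c['frame'][m]):
        i=int((.72-p[0])*1000);j=int((.45-p[1])*1000)
        if 0<=i<420 and 0<=j<800 and p[2]>zb[i,j]-.003 and p[2]<.33:
            sl=np.s_[max(i-1,0):i+1,max(j-1,0):j+1]
            img[sl]=col;zb[sl]=p[2]
cv2.imwrite('pics/top.png',img[:,:,::-1])
cr=cv2.resize(a['frame'][150:270,160:370],None,fx=3.8,fy=3.8,interpolation=2) 
cv2.imwrite('pics/c.png',cr[:,:,::-1])
for n,c in(('a',a),('b',b)):
    P=cloud(c);f=c['frame'].astype(int);m=c['range_z']>0
    def rep(t,k):
        q=P[k]; print(n,t,len(q),q.min(0).round(4),q.max(0).round(4),np.median(q,0).round(4)) if len(q) else print(n,t,0)
        return q
    r,g,bl=f[...,0],f[...,1],f[...,2]
    blue=(bl>r+60)&m
    inl=blue&(P[...,2]<.02)&(P[...,2]>.001)&(P[...,1]<-.05)&(P[...,1]>-.35)&(P[...,0]<.6)&(P[...,0]>.3)
    q=rep('lid',inl)
    print(cv2.minAreaRect((q[:,:2]*1000).astype(np.float32)))
    reg=(P[...,0]<.62)&(P[...,0]>.35)&(P[...,1]<.13)&(P[...,1]>-.12)&m
    q=rep('case',reg&blue&(P[...,2]>.095)&(P[...,2]<.13)); print(cv2.minAreaRect((q[:,:2]*1000).astype(np.float32)))
    red=(r>150)&(g<70)&(bl<70)
    rep('red',reg&red&(P[...,2]>.05))
    org=(r>180)&(g>80)&(g<170)&(bl<80)&m&(P[...,1]>.1)&(P[...,1]<.5)&(P[...,2]>.1)
    q=rep('gauge',org); print(cv2.minAreaRect((q[:,:2]*1000).astype(np.float32)))
    ft=m&(P[...,1]>.15)&(P[...,1]<.45)&(P[...,2]>.006)&(P[...,2]<.018)&(P[...,0]>.35)&(P[...,0]<.75)&(abs(r-bl)<50)
    q=rep('foot',ft);print(cv2.minAreaRect((q[:,:2]*1000).astype(np.float32)))
    rep('post',m&(P[...,1]>.15)&(P[...,1]<.45)&(P[...,2]>.22)&(P[...,2]<.26)&(P[...,0]>.4))
    rib=m&(P[...,2]>.036)&(P[...,2]<.05)&(P[...,1]<-.08)&(P[...,1]>-.3)&(P[...,0]<.58)&(P[...,0]>.36)
    q=rep('rib',rib);print(cv2.minAreaRect((q[:,:2]*1000).astype(np.float32)))
E
```

```text
a lid 1033 [ 0.3488 -0.3498  0.001 ] [ 0.6    -0.0527  0.0193] [ 0.5231 -0.2684  0.0072]
((472.67266845703125, -202.02560424804688), (296.9465026855469, 250.88023376464844), 88.61383056640625)
a case 499 [ 0.4303 -0.1198  0.0951] [0.6131 0.0493 0.1298] [ 0.537  -0.0066  0.1119]
((521.1396484375, -38.786705017089844), (169.69166564941406, 177.15728759765625), 87.06185150146484)
a red 0
a gauge 23 [0.5553 0.304  0.207 ] [0.5759 0.3533 0.2192] [0.5672 0.3297 0.2137]
((566.3895263671875, 329.0616149902344), (17.385196685791016, 48.5850830078125), 15.578912734985352)
a foot 863 [0.3504 0.1509 0.006 ] [0.7498 0.4446 0.018 ] [0.5881 0.3161 0.0108]
((550.465087890625, 298.14385986328125), (292.56024169921875, 399.7716369628906), 89.73079681396484)
a post 31 [0.6296 0.3237 0.2217] [0.6522 0.3421 0.2394] [0.6431 0.3324 0.2344]
a rib 82 [ 0.4345 -0.2978  0.0361] [ 0.5205 -0.0812  0.0499] [ 0.506  -0.253   0.0413]
((483.4936218261719, -186.89230346679688), (35.590484619140625, 229.4293670654297), 20.220746994018555)
b lid 2702 [ 0.4148 -0.35    0.001 ] [ 0.598  -0.0662  0.0199] [ 0.5068 -0.2757 
[... 228 characters left out ...]
6094), (167.4447784423828, 187.88092041015625), 87.37747955322266)
b red 0
b gauge 56 [0.5599 0.3005 0.1511] [0.574  0.3608 0.2169] [0.5665 0.3068 0.1906]
((566.1282348632812, 330.6817932128906), (11.796343803405762, 60.83075714111328), 5.571661949157715)
b foot 984 [0.352  0.1501 0.006 ] [0.7498 0.4468 0.0179] [0.576  0.3176 0.0123]
((555.896484375, 300.91546630859375), (293.7501525878906, 399.0432434082031), 87.75146484375)
b post 35 [0.6339 0.3218 0.2207] [0.6491 0.3407 0.2418] [0.6412 0.3292 0.2356]
b rib 257 [ 0.4189 -0.2998  0.0361] [ 0.5783 -0.0951  0.05  ] [ 0.507  -0.1367  0.0429]
((477.14898681640625, -200.59176635742188), (176.14080810546875, 164.25701904296875), 75.8617935180664)
```

View pics/top.png

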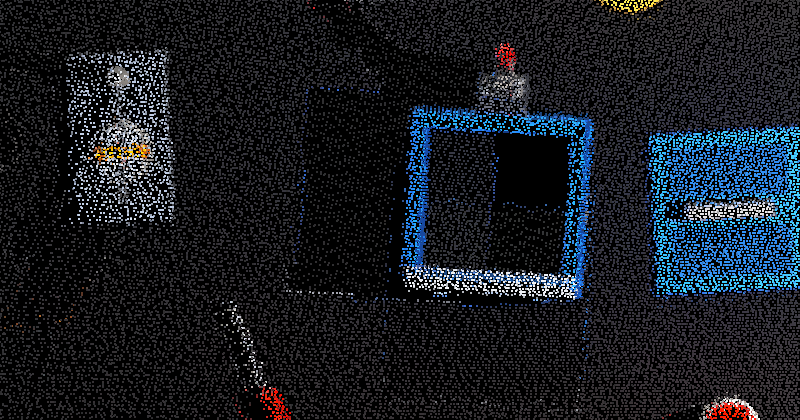

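View pics/c.png

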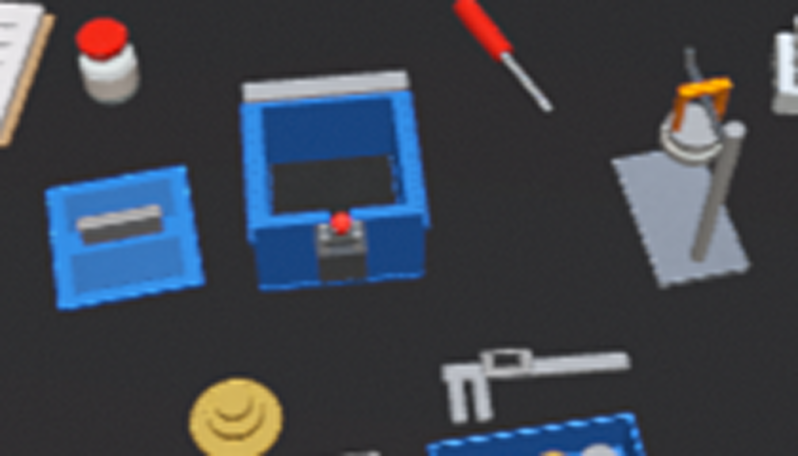

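```bash
python3 - <<'E'
from h import *
C=[dict(np.load('pics/%s.npz'%n)) for n in'ab']
for c in C:
    P=cloud(c);f=c['frame'].astype(int);r,g,bl=f[...,0],f[...,1],f[...,2];x,y,z=P[...,0],P[...,1],P[...,2];m=c['range_z']>0
    def rect(t,k):
        k=cv2.morphologyEx((k&m).astype(np.uint8),cv2.MORPH_OPEN,np.ones((2,2)))>0
        q=P[k]; 
        if len(q)<4: print(t,len(q));return
        print(t,len(q),[np.round(v,1) for v in cv2.minAreaRect((q[:,:2]*1000).astype(np.float32))],'z',np.median(q[:,2]).round(4), 'mean',q.mean(0).round(4))
    blue=bl>r+50
    rect('case',(z>.105)&(z<.135)&(x>.38)&(x<.64)&(y<.09)&(y>-.18)&((x<.605)|blue))
    rect('lidplate',blue&(z>.002)&(z<.014)&(x>.4)&(x<.63)&(y<-.18)&(y>-.40))
    rect('rib',(z>.034)&(z<.05)&(x>.45)&(x<.57)&(y<-.2)&(y>-.36))
    rect('crossbar',(r>bl+60)&(z>.19)&(z<.23)&(y>.25)&(y<.4)&(x>.5))
    rect('post',(z>.21)&(z<.25)&(y>.25)&(y<.4)&(x>.61))
    rect('foot',(z>.007)&(z<.018)&(x>.46)&(x<.7)&(y>.25)&(y<.42)&(r>90))
    rect('hookgrey',(z>.19)&(z<.225)&(y>.25)&(y<.4)&(x>.5)&(x<.63)&(abs(r-bl)<40))
    rect('clamp red',(r>g+60)&(z>.1)&(x>.6)&(x<.75)&(y<.0)&(y>-.1))
E
```

```text
case 672 [array([910.6, -61.8]), array([ 186.9, 1139.5]), np.float64(86.3)] z 0.1143 mean [ 0.5102 -0.0419  0.1132]
lidplate 884 [array([ 956.7, -245.2]), array([1052.6,  158.6]), np.float64(4.1)] z 0.0069 mean [ 0.5268 -0.2747  0.0153]
rib 87 [array([ 510.8, -272.8]), array([32.8, 92.1]), np.float64(17.4)] z 0.0384 mean [ 0.5125 -0.2758  0.0366]
crossbar 53 [array([930.1, 135.2]), array([  45.3, 1221.1]), np.float64(61.3)] z 0.2051 mean [0.5636 0.3343 0.1973]
post 36 [array([563.4, 384.3]), array([ 13.2, 208.3]), np.float64(58.6)] z 0.2248 mean [0.6156 0.3535 0.1827]
foot 579 [array([1012. ,  146.1]), array([ 151.7, 1078.6]), np.float64(66.6)] z 0.0121 mean [0.5963 0.3256 0.0168]
hookgrey 50 [array([496.6, 356.6]), array([ 35.8, 300.7]), np.float64(71.7)] z 0.2052 mean [0.5632 0.3385 0.1866]
clamp red 25 [array([662.9, -52.1]), array([13.1, 28.3]), np.float64(64.0)] z 0.2074 mean [ 0.6659 -0.0534  0.1995]
case 1240 [array([ 499.8, -347.5]), array([991. , 191.8]), np.float64(85.2)] z 0.115 mean [ 0.518 -0.054  0.117]
lidplate 2602 [array([ 518.3, -519.9]), array([165.5, 636. ]), np.float64(1.7)] z 0.0077 mean [ 0.511  -0.2892  0.0095]
rib 173 [array([ 512.4, -274.6]), array([ 19.3, 100.7]), np.float64(2.7)] z 0.0423 mean [ 0.5118 -0.2841  0.0375]
crossbar 62 [array([583.4, 439.6]), array([280. ,  18.1]), np.float64(83.5)] z 0.2111 mean [0.5743 0.3567 0.1777]
post 46 [array([672.9, 484.5]), array([330.7,  11.7]), np.float64(79.2)] z 0.2218 mean [0.6548 0.3843 0.182 ]
foot 752 [array([ 561.8, -230.8]), array([1228.5,  174.6]), np.float64(87.3)] z 0.0129 mean [0.5812 0.3162 0.0156]
hookgrey 80 [array([589.9, 437.5]), array([251.6, 121.2]), np.float64(81.7)] z 0.201 mean [0.5838 0.3964 0.1456]
clamp red 54 [array([ 575.7, -362.2]), array([990.8,  22.2]), np.float64(73.4)] z 0.2013 mean [ 0.671  -0.0394  0.1769]
```

{"fn": "jog_arm", "kwargs": {"steps": [[[-40,-5,-20,0,0,0,85],[-50,-6,-20,0,0,0,85],[-50,-7,-20,0,0,0,85],[-50,-7,-10,0,0,0,85],[-50,-7,-10,0,0,0,85]]]}}

```text
time_s: 0.72
ee_pos: [0.3616, 0.4125, 0.3115]
tcp_rot: [-3.141, -0.0, 2.878]
ft_force: [0.8, 0.1, 0.4]
opening: 0.994
```

{"fn": "jog_arm", "kwargs": {"steps": [[[-50,-7,-5,0,0,0,85],[-50,-7,0,0,0,0,85],[-50,-7,0,0,0,0,85],[-42,-7,0,0,0,-9.8,85],[0,0,0,0,0,-9.8,85]]]}}

```text
time_s: 1.35
ee_pos: [0.5405, 0.3344, 0.3145]
tcp_rot: [-3.141, -0.002, -3.061]
ft_force: [-0.3, 0.8, -0.3]
opening: 0.997
```

```bash
python3 - <<'E'
from h import *
w=snap('wrist','w1');a=snap('scene','a1');b=snap('side','b1');s=sensors.sense();print(s['ee_pos'],s['tcp_rot'],s['time_s'],s['ft_force'])
print(w['world_from_camera'],w['fx'])
top=cv2.resize(w['frame'],(800,600))
cv2.imwrite('pics/w1v.png',top[:,:,::-1])
P=cloud(w);f=w['frame'].astype(int)
k=(P[...,2]>.2)&(P[...,2]<.225)&(w['range_z']>0)&(f[...,0]>f[...,2]+60)
q=P[k];print(len(q),q.min(0),q.max(0),cv2.minAreaRect((q[:,:2]*1000).astype(np.float32)))
E
```

```text
[0.53827736 0.33623773 0.31582882] [-3.14138005e+00 -8.87474963e-04 -3.06632439e+00] 1.5 [ 0.05103061 -0.02167386 -0.23108565]
[[-0.08078733  0.94547083  0.31552863  0.4598558 ]
 [ 0.99673019  0.0771187   0.02411727  0.3284078 ]
 [-0.00153098  0.31644528 -0.94860953  0.45773096]
 [ 0.          0.          0.          1.        ]] 340.5147403176604
1130 [0.55886    0.30444931 0.20002023] [0.57451163 0.35432737 0.21532078] ((566.3914184570312, 329.3674621582031), (13.183502197265625, 49.87173843383789), 3.9314613342285156)
```

View pics/w1v.png

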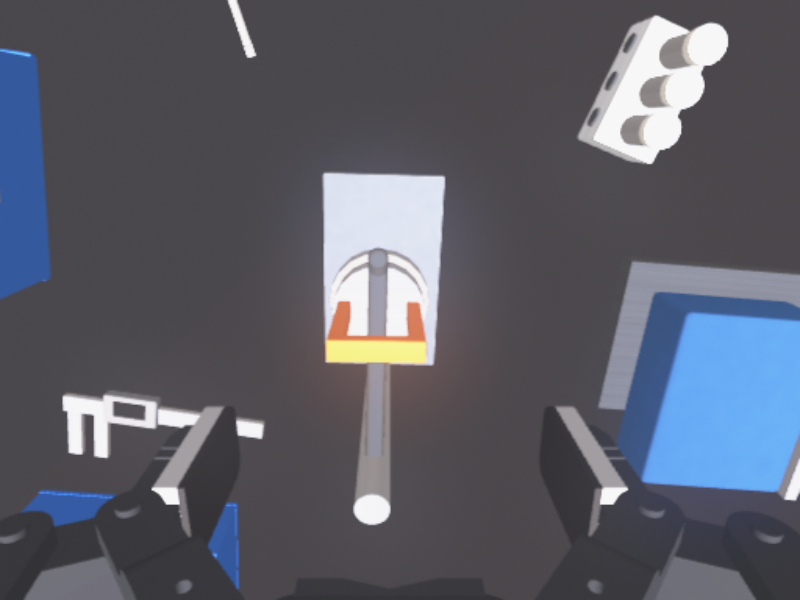

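{"fn": "jog_arm", "kwargs": {"steps": [[[-27.5,-9,25,0,0,0.4,85],[0,0,40,0,0,0,85],[0,0,40,0,0,0,85],[0,0,30,0,0,0,85],[0,0,15,0,0,0,85]]]}}

```text
time_s: 2.12
ee_pos: [0.5655, 0.3297, 0.1649]
tcp_rot: [-3.141, -0.002, -3.072]
ft_force: [0.3, -0.3, 0.3]
opening: 0.998
```

{"fn": "jog_arm", "kwargs": {"steps": [[[0,0,0,0,0,0,85],[0,0,0,0,0,0,85],[0,0,0,0,0,0,40],[0,0,0,0,0,0,40],[0,0,0,0,0,0,40]]], "squeeze": 40}}

```text
time_s: 2.75
ee_pos: [0.5667, 0.3293, 0.167]
tcp_rot: [-3.142, 0.001, -3.07]
ft_force: [-0.6, -1.9, 3.7]
opening: 0.577
```

{"fn": "jog_arm", "kwargs": {"steps": [[[0,0,0,0,0,0,40],[0,0,0,0,0,0,40],[0,0,0,0,0,0,40]]]}}

```text
time_s: 3.12
ee_pos: [0.5667, 0.3294, 0.1669]
tcp_rot: [3.142, 0.001, -3.07]
ft_force: [-0.3, -1.1, 5.5]
opening: 0.583
```

{"fn": "jog_arm", "kwargs": {"steps": [[[0,0,-8,0,0,0,40],[0,0,-10,0,0,0,40],[0,0,-10,0,0,0,40],[0,0,0,0,0,0,40],[0,0,0,0,0,0,40]]]}}

```text
time_s: 3.75
ee_pos: [0.5663, 0.3294, 0.1939]
tcp_rot: [-3.141, -0.001, -3.07]
ft_force: [0.0, -0.4, -5.1]
opening: 0.579
```

{"fn": "jog_arm", "kwargs": {"steps": [[[10,0,0,0,0,0,40],[20,0,0,0,0,0,40],[25,0,0,0,0,0,40],[30,0,0,0,0,0,40],[25,0,0,0,0,0,40]]]}}

```text
time_s: 4.38
ee_pos: [0.4549, 0.3215, 0.1942]
tcp_rot: [-3.142, -0.001, -3.07]
ft_force: [0.8, -0.2, -5.5]
opening: 0.575
```

```bash
python3 - <<'E'
from h import *
w=snap('wrist','w2');a=snap('scene','a2');b=snap('side','b2');s=sensors.sense();print(s['ee_pos'],s['tcp_rot'],s['time_s'],s['ft_force'])
o=np.hstack([cv2.resize(w['frame'],(400,300)),cv2.resize(b['frame'][100:220,200:360],(400,300))])
cv2.imwrite('pics/v2.png',o[:,:,::-1])
E
```

```text
[0.45553918 0.32170541 0.19460418] [ 3.14155297e+00  8.18004037e-05 -3.06932408e+00] 4.525 [ 1.43003598  0.64090283 -5.19809969]
```

View pics/v2.png

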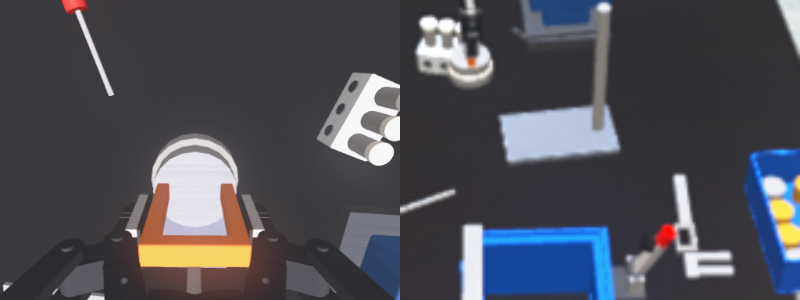

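{"fn": "jog_arm", "kwargs": {"steps": [[[0,0,-30,0,0,0,40],[0,-20,-30,0,0,0,40],[0,-40,-5,0,0,0,40],[0,-50,0,0,0,0,40],[0,-50,0,0,0,0,40]]]}}

```text
time_s: 5.15
ee_pos: [0.4684, 0.1604, 0.2593]
tcp_rot: [-3.141, 0.001, -3.07]
ft_force: [0.9, 0.2, -5.1]
opening: 0.578
```

{"fn": "jog_arm", "kwargs": {"steps": [[[0,-50,0,0,0,0,40],[0,-50,0,0,0,0,40],[0,-50,0,0,0,0,40],[0,-40,0,0,0,4,40],[0,-18,0,0,0,3.8,40]]]}}

```text
time_s: 5.78
ee_pos: [0.4819, -0.0476, 0.2592]
tcp_rot: [-3.141, 0.0, 3.072]
ft_force: [-0.1, -0.1, -5.6]
opening: 0.576
```

```bash
python3 - <<'E'
from h import *
w=snap('wrist','w3');a=snap('scene','a3');b=snap('side','b3');s=sensors.sense();print(s['ee_pos'],s['tcp_rot'],s['time_s'],s['ft_force'])
o=np.hstack([cv2.resize(w['frame'],(480,360)),cv2.resize(b['frame'][140:300,180:340],(320,360))])
cv2.imwrite('pics/v3.png',o[:,:,::-1])
for c in (w,a,b):
  P=cloud(c);x,y,z=P[...,0],P[...,1],P[...,2];f=c['frame'].astype(int)
  k=(c['range_z']>0)&(z>.105)&(z<.121)&(x>.41)&(x<.63)&(y<.08)&(y>-.17)&(f[...,2]>f[...,0]+50)
  q=P[k];q=(q[:,:2]*1000).astype(np.float32)
  print(len(q),cv2.minAreaRect(q))
E
```

```text
[ 0.48172278 -0.04562982  0.25922712] [ 3.14117901e+00 -9.41845212e-05  3.07584342e+00] 5.925 [-0.74912214  0.3182007  -5.12815382]
6678 ((515.9913330078125, -46.28203582763672), (177.0023956298828, 180.84451293945312), 86.6183090209961)
456 ((530.072509765625, -47.69330596923828), (178.36483764648438, 192.96815490722656), 86.81978607177734)
712 ((519.4276123046875, -46.667457580566406), (183.97140502929688, 180.40061950683594), 84.66471862792969)
```

View pics/v3.png

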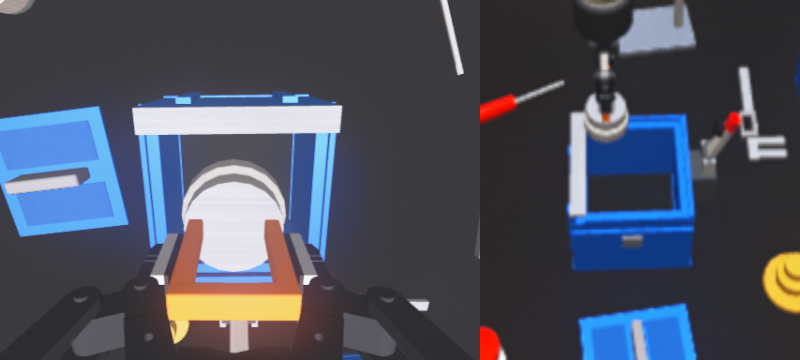

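{"fn": "jog_arm", "kwargs": {"steps": [[[-20,0,0,0,0,0,40],[-15,1,20,0,0,0,40],[0,0,40,0,0,0,40],[0,0,40,0,0,0,40],[0,0,40,0,0,0,40]]]}}

```text
time_s: 6.55
ee_pos: [0.5168, -0.0453, 0.1182]
tcp_rot: [3.141, 0.0, 3.079]
ft_force: [1.2, 0.3, -4.8]
opening: 0.579
```

{"fn": "jog_arm", "kwargs": {"steps": [[[0,0,25,0,0,0,40],[0,0,15,0,0,0,40],[0,0,9,0,0,0,40],[0,0,5,0,0,0,40],[0,0,0,0,0,0,40]]]}}

```text
time_s: 7.18
ee_pos: [0.5169, -0.0468, 0.0656]
tcp_rot: [-3.141, 0.001, 3.077]
ft_force: [0.5, -0.1, -5.3]
opening: 0.581
```

{"fn": "jog_arm", "kwargs": {"steps": [[[0,0,2.5,0,0,0,40],[0,0,1,0,0,0,40],[0,0,1,0,0,0,40],[0,0,0,0,0,0,40]]]}}

```text
time_s: 7.68
ee_pos: [0.5167, -0.0468, 0.0608]
tcp_rot: [3.142, -0.0, 3.077]
ft_force: [-0.6, 0.6, -4.6]
opening: 0.58
```

{"fn": "jog_arm", "kwargs": {"steps": [[[0,0,0.7,0,0,0,40],[0,0,0.7,0,0,0,40],[0,0,0,0,0,0,40]]]}}

```text
time_s: 8.05
ee_pos: [0.5167, -0.0468, 0.0596]
tcp_rot: [-3.142, 0.0, 3.077]
ft_force: [-1.6, 0.8, -4.0]
opening: 0.582
```

{"fn": "jog_arm", "kwargs": {"steps": [[[0,0,0.6,0,0,0,40],[0,0,0.6,0,0,0,40],[0,0,0,0,0,0,40]]]}}

```text
time_s: 8.43
ee_pos: [0.5167, -0.0468, 0.0595]
tcp_rot: [-3.141, 0.0, 3.077]
ft_force: [-6.4, 1.6, 11.6]
opening: 0.579
```

{"fn": "jog_arm", "kwargs": {"steps": [[[0,0,-0.7,0,0,0,40],[0,0,0,0,0,0,55],[0,0,0,0,0,0,65],[0,0,0,0,0,0,75],[0,0,0,0,0,0,75]]]}}

```text
time_s: 9.05
ee_pos: [0.5168, -0.0468, 0.0589]
tcp_rot: [-3.142, 0.0, 3.077]
ft_force: [-1.3, 0.8, -0.4]
opening: 0.876
```

{"fn": "jog_arm", "kwargs": {"steps": [[[0,0,-10,0,0,0,75],[0,0,-30,0,0,0,75],[0,0,-50,0,0,0,75],[0,0,-50,0,0,0,75],[20,0,-40,0,0,0,75]]]}}

```text
time_s: 9.68
ee_pos: [0.497, -0.0456, 0.2415]
tcp_rot: [-3.141, 0.002, 3.077]
ft_force: [0.4, -0.9, -0.7]
opening: 0.879
```

{"fn": "jog_arm", "kwargs": {"steps": [[[40,0,-20,0,0,0,75],[40,0,0,0,0,0,75],[0,0,0,0,0,0,75]]]}}

```text
time_s: 10.05
ee_pos: [0.4155, -0.04, 0.2601]
tcp_rot: [-3.141, 0.002, 3.076]
ft_force: [0.5, -0.2, -0.9]
opening: 0.877
```

```bash
python3 - <<'E'
from h import *
w=snap('wrist','w4');a=snap('scene','a4');b=snap('side','b4');s=sensors.sense();print(s['ee_pos'],s['tcp_rot'],s['time_s'],s['ft_force'])
o=np.hstack([cv2.resize(w['frame'],(480,360)),cv2.resize(b['frame'][140:300,180:340],(320,360))])
cv2.imwrite('pics/v4.png',o[:,:,::-1])
c=w
P=cloud(c);x,y,z=P[...,0],P[...,1],P[...,2];f=c['frame'].astype(int);bl=f[...,2]>f[...,0]+50;m=c['range_z']>0
def rect(t,k):
    k=(k&m).astype(np.uint8);n,L,st,_=cv2.connectedComponentsWithStats(k)
    if n<2: print(t,0);return
    i=1+np.argmax(st[1:,4]);q=P[L==i];r=cv2.minAreaRect((q[:,:2]*1000).astype(np.float32))
    print(t,len(q),np.round(r[0],1),np.round(r[1],1),round(r[2],2),'z',np.median(q[:,2]).round(4),q.min(0).round(4),q.max(0).round(4))
near=(x>.40)&(x<.64)&(y<.08)&(y>-.17)
rect('top>.105',near&(z>.105)&(z<.135))
rect('seat',near&bl&(z>.1085)&(z<.1155))
rect('guides/rim',near&bl&(z>.1155)&(z<.124))
rect('lip',near&~bl&(z>.124)&(z<.136)&(x<.47))
rect('gauge bar',near&(z>.095)&(z<.11)&(f[...,0]>f[...,2]+50))
rect('lid',bl&(z>.002)&(z<.012)&(y<-.17)&(y>-.42)&(x>.38))
rect('rib',(z>.034)&(z<.048)&(y<-.17)&(y>-.42)&(x>.45)&(x<.58))
rect('clamp',(z>.135)&(x>.6)&(x<.75)&(y<0)&(y>-.12))
E
```

```text
[ 0.41747473 -0.04045917  0.25929542] [-3.14135513e+00  9.09639816e-04  3.07666558e+00] 10.2 [ 0.10490756 -0.57794462 -0.05712076]
top>.105 15586 [531.9 -47.1] [176.6 213.6] 86.71 z 0.1182 [ 0.4204 -0.1385  0.105 ] [0.6384 0.0465 0.1341]
seat 4852 [527.7 -47.1] [166.8 144.7] 86.59 z 0.1124 [ 0.4505 -0.1341  0.1085] [0.6041 0.0402 0.1155]
guides/rim 2051 [575.8 -49.9] [177.1  70.1] 84.99 z 0.1194 [ 0.5335 -0.1385  0.1155] [0.6116 0.0391 0.1222]
lip 5493 [437.1 -41.5] [174.4  23.4] 86.57 z 0.1314 [ 0.4206 -0.1288  0.1242] [0.453  0.0457 0.1341]
gauge bar 704 [515.6 -46.6] [49.4 12.7] 85.79 z 0.1051 [ 0.5075 -0.0715  0.0954] [ 0.5232 -0.0217  0.1073]
lid 11659 [ 509.5 -280.2] [162.7 155.5] 3.36 z 0.0072 [ 0.4246 -0.3598  0.002 ] [ 0.5935 -0.2002  0.0116]
rib 1071 [ 508.  -279.6] [16.  91.3] 3.16 z 0.0421 [ 0.4982 -0.3254  0.034 ] [ 0.5179 -0.2342  0.0447]
clamp 0
```

View pics/v4.png

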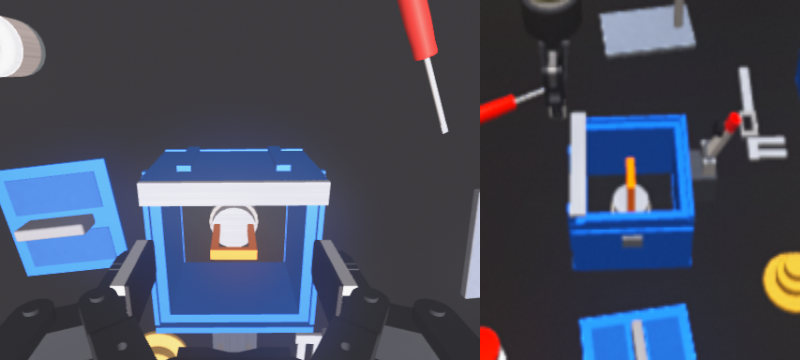

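{"fn": "jog_arm", "kwargs": {"steps": [[[-15,-25,0,0,0,0,75],[-22,-45,0,0,0,0,75],[-24,-50,0,0,0,0,75],[-24,-50,0,0,0,0,75],[-19,-38,0,0,0,10.4,75]]]}}

```text
time_s: 10.82
ee_pos: [0.5083, -0.2569, 0.258]
tcp_rot: [3.141, -0.001, 2.891]
ft_force: [0.9, 0.4, 0.3]
opening: 0.88
```

{"fn": "jog_arm", "kwargs": {"steps": [[[0,0,0,0,0,10.4,75],[0,0,0,0,0,10.4,75],[0,0,0,0,0,10.4,75],[0,0,0,0,0,10.4,75],[0,0,0,0,0,10.4,75]]]}}

```text
time_s: 11.45
ee_pos: [0.5079, -0.2548, 0.2582]
tcp_rot: [-3.141, -0.001, 1.982]
ft_force: [-0.0, 0.3, -0.5]
opening: 0.877
```

{"fn": "jog_arm", "kwargs": {"steps": [[[0,0,0,0,0,10.4,60],[0,0,0,0,0,10.3,60],[0,0,0,0,0,0,60]]]}}

```text
time_s: 11.82
ee_pos: [0.5077, -0.2548, 0.2583]
tcp_rot: [-3.141, -0.001, 1.628]
ft_force: [0.1, 0.9, -0.4]
opening: 0.703
```

```bash
python3 - <<'E'
from h import *
w=snap('wrist','w5');a=snap('scene','a5');b=snap('side','b5');s=sensors.sense();print(s['ee_pos'],s['tcp_rot'],s['time_s'],s['joints'])
c=w
P=cloud(c);x,y,z=P[...,0],P[...,1],P[...,2];f=c['frame'].astype(int);bl=f[...,2]>f[...,0]+50;m=c['range_z']>0
def rect(t,k):
    k=(k&m).astype(np.uint8);n,L,st,_=cv2.connectedComponentsWithStats(k)
    if n<2: print(t,0);return
    i=1+np.argmax(st[1:,4]);q=P[L==i];r=cv2.minAreaRect((q[:,:2]*1000).astype(np.float32))
    print(t,len(q),np.round(r[0],1),np.round(r[1],1),round(r[2],2),'z',np.median(q[:,2]).round(4),q.min(0).round(4),q.max(0).round(4))
rect('lid',bl&(z>.002)&(z<.012)&(y<-.17)&(y>-.42)&(x>.38))
rect('rib',(z>.036)&(z<.048)&(y<-.2)&(y>-.42)&(x>.45)&(x<.58))
E
```

```text
[ 0.5074529  -0.254685    0.25861972] [-3.14133719e+00 -2.44086833e-04  1.62964649e+00] 11.975 [-6.71456208e-01  3.91372446e-01  1.31686566e+00  1.15269359e-05
  1.43370769e+00 -7.30307983e-01]
lid 15383 [ 508.8 -281. ] [161.8 155.7] 2.91 z 0.0072 [ 0.4249 -0.3603  0.0021] [ 0.5919 -0.1994  0.0113]
rib 1087 [ 508.4 -279.2] [15.  88.2] 2.87 z 0.0423 [ 0.4988 -0.3236  0.0369] [ 0.5181 -0.235   0.0451]
```

{"fn": "jog_arm", "kwargs": {"steps": [[[-25.5,0,30,0,0,0,60],[0,0,50,0,0,0,60],[0,0,55,0,0,0,60],[0,0,50,0,0,0,50],[0,0,35,0,0,0,50]]]}}

```text
time_s: 12.6
ee_pos: [0.5081, -0.2796, 0.0366]
tcp_rot: [-3.14, -0.001, 1.629]
ft_force: [0.5, -0.3, -0.2]
opening: 0.58
```

{"fn": "jog_arm", "kwargs": {"steps": [[[0,0,18,0,0,0,50],[0,0,8,0,0,0,50],[0,0,0,0,0,0,30],[0,0,0,0,0,0,10],[0,0,0,0,0,0,10]]], "squeeze": 60}}

```text
time_s: 13.22
ee_pos: [0.5093, -0.2806, 0.0143]
tcp_rot: [3.14, 0.002, 1.627]
ft_force: [0.2, 0.7, 6.6]
opening: 0.176
```

{"fn": "jog_arm", "kwargs": {"steps": [[[0,0,0,0,0,0,10],[0,0,0,0,0,0,10],[0,0,0,0,0,0,10]]]}}

```text
time_s: 13.6
ee_pos: [0.5093, -0.2806, 0.0143]
tcp_rot: [3.14, 0.002, 1.627]
ft_force: [0.6, 0.3, 6.7]
opening: 0.172
```

```bash
python3 - <<'E'
from h import *
cen=np.array([.516,-.0463]);t=np.radians(-3.4);X=np.array([np.cos(t),np.sin(t)]);Y=np.array([-X[1],X[0]])
for n in('a4','b4','w4'):
    c=dict(np.load(f'pics/{n}.npz'));P=cloud(c);d=P[...,:2]-cen;x=d@X*1e3;y=d@Y*1e3;z=P[...,2]*1e3
    k=(c['range_z']>0)&(abs(y)<40)&(x>75)&(x<170)&(z>60)&(z<230)
    for lo in range(76,160,7):
        q=k&(x>=lo)&(x<lo+7)
        if q.any(): print(n,lo,q.sum(),'zmax',z[q].max().round(0),'y',y[q&(z>125)].min().round() if (q&(z>125)).any() else '',y[q&(z>125)].max().round() if (q&(z>125)).any() else '')
E
```

```text
a4 76 7 zmax 121.0 y  
a4 83 74 zmax 125.0 y  
a4 90 19 zmax 123.0 y  
a4 97 4 zmax 120.0 y  
a4 104 9 zmax 144.0 y -16.0 18.0
a4 111 13 zmax 147.0 y -16.0 18.0
a4 118 48 zmax 195.0 y -17.0 17.0
a4 125 108 zmax 204.0 y -18.0 17.0
a4 132 9 zmax 205.0 y -9.0 10.0
a4 139 5 zmax 212.0 y -6.0 8.0
a4 146 13 zmax 212.0 y -6.0 9.0
a4 153 10 zmax 214.0 y -6.0 8.0
b4 76 53 zmax 127.0 y -35.0 -35.0
b4 83 44 zmax 126.0 y -15.0 -15.0
b4 90 40 zmax 122.0 y  
b4 97 50 zmax 122.0 y  
b4 104 68 zmax 147.0 y -20.0 22.0
b4 111 64 zmax 153.0 y -20.0 19.0
b4 118 81 zmax 198.0 y -21.0 18.0
b4 125 63 zmax 206.0 y -19.0 9.0
b4 132 27 zmax 207.0 y -12.0 3.0
b4 139 26 zmax 215.0 y -10.0 7.0
b4 146 21 zmax 215.0 y -9.0 7.0
b4 153 11 zmax 212.0 y -6.0 7.0
w4 76 803 zmax 122.0 y  
w4 83 414 zmax 122.0 y  
w4 90 129 zmax 118.0 y  
w4 97 257 zmax 118.0 y  
w4 104 297 zmax 131.0 y -18.0 18.0
w4 111 165 zmax 118.0 y  
w4 118 53 zmax 118.0 y
```

{"fn": "jog_arm", "kwargs": {"steps": [[[0,0,-5,0,0,0,10],[0,0,-20,0,0,0,10],[0,0,-45,0,0,0,10],[0,0,-50,0,0,0,10],[0,0,-50,0,0,6.4,10]]]}}

```text
time_s: 14.22
ee_pos: [0.5082, -0.2797, 0.1844]
tcp_rot: [-3.141, -0.0, 1.512]
ft_force: [0.1, -0.9, -2.1]
opening: 0.174
```

{"fn": "jog_arm", "kwargs": {"steps": [[[20,1,-20,0,0,0,10],[45,2,-10,0,0,0,10],[50,2,0,0,0,0,10],[50,2,0,0,0,0,10],[45,1.5,0,0,0,0,10]]]}}

```text
time_s: 14.85
ee_pos: [0.528, -0.0678, 0.2116]
tcp_rot: [-3.139, -0.001, 1.518]
ft_force: [-0.3, -0.5, -2.7]
opening: 0.174
```

{"fn": "jog_arm", "kwargs": {"steps": [[[24,0,0,0,0,0,10],[0,0,0,-4.5,0,0,10],[0,0,0,-4.5,0,0,10],[0,0,0,0,0,0,10]]]}}

```text
time_s: 15.35
ee_pos: [0.5288, -0.0457, 0.2119]
tcp_rot: [2.988, -0.001, 1.517]
ft_force: [-0.4, -1.2, -2.8]
opening: 0.173
```

```bash
cat > m.py <<'E'
from h import *
cen=np.array([.516,-.0463]);t=np.radians(-3.4);X=np.array([np.cos(t),np.sin(t)]);Y=np.array([-X[1],X[0]])
def lid(c,n,zlo=.13):
    P=cloud(c);d=P[...,:2]-cen;x=d@X*1e3;y=d@Y*1e3;z=P[...,2]*1e3
    return x,y,z,c['range_z']>0,c['frame'].astype(int)
def st():
    s=sensors.sense();p=s['ee_pos'];d=p[:2]-cen;M=R.from_euler('xyz',s['tcp_rot']).as_matrix()
    # lid axes in case frame: lid x = tool y, lid y=tool x, z=-tool z
    C=np.array([[X[0],X[1],0],[Y[0],Y[1],0],[0,0,1]])
    L=C@np.stack([M[:,1],M[:,0],-M[:,2]],1); T=np.array([d@X*1e3,d@Y*1e3,p[2]*1e3])
    print('t',s['time_s'].__round__(2),'TCP case',T.round(1),'F',s['ft_force'].round(1),'tilt',np.degrees(np.arcsin(L[2,0])).round(2),'yaw',np.degrees(np.arctan2(L[1,0],L[0,0])).round(2),'roll',np.degrees(L[2,1]).round(2))
    for nm,q in(('nearbot',[-80,0,-14.3]),('neartop',[-80,0,-8.3]),('farbot',[80,0,-14.3])): print(nm,(T+L@q).round(1))
E
python3 - <<'E'
from m import *
st()
b=snap('side','b6');a=snap('scene','a6')
o=np.hstack([cv2.resize(b['frame'][140:300,180:340],(400,400)),cv2.resize(a['frame'][130:260,200:330],(400,400))])
cv2.imwrite('pics/v6.png',o[:,:,::-1])
E
```

```text
t 15.35 TCP case [ 12.8   1.3 211.9] F [-0.4 -1.2 -2.8] tilt 8.83 yaw 0.29 roll 0.04
nearbot [-64.1   1.  185.5]
neartop [-65.    0.9 191.4]
farbot [ 94.    1.7 210.1]
```

View pics/v6.png

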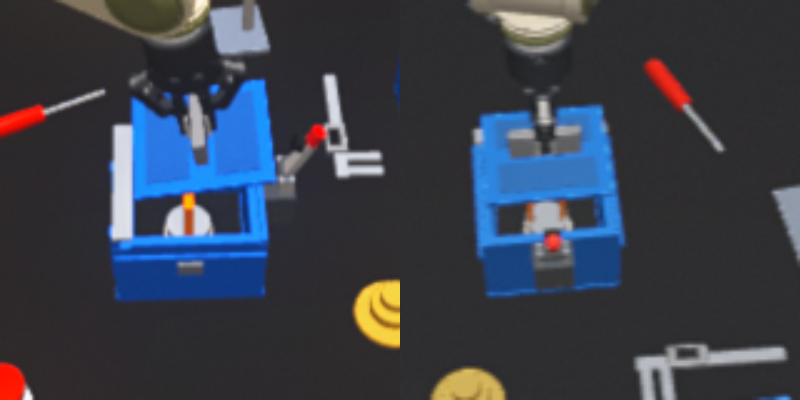

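```bash
python3 - <<'E'
from m import *
for n in('a6','b6'):
    c=dict(np.load(f'pics/{n}.npz'));x,y,z,m,f=lid(c,n);bl=m&(f[...,2]>f[...,0]+50)
    L=bl&(z>175)&(z<235)&(abs(x)<105)&(abs(y)<110)
    W=bl&(z>106)&(z<122)&(abs(x)<105)&(abs(y)<100)
    q=cv2.minAreaRect(np.stack([x[L],y[L]],1).astype(np.float32));print(n,'lid',L.sum(),q)
    for lo in range(-80,80,20):
        k=L&(x>lo)&(x<lo+20);k2=W&(x>lo)&(x<lo+20)
        if k.sum()>5 and k2.sum()>2:print(lo,'lid y',y[k].min().round(1),y[k].max().round(1),'z',np.median(z[k]).round(1),'case y',y[k2].min().round(1),y[k2].max().round(1))
E
```

```text
a6 lid 946 ((14.696678161621094, 2.1198272705078125), (164.92086791992188, 154.0159149169922), 0.10757405310869217)
-80 lid y -68.0 79.0 z 191.7 case y -85.7 88.3
-60 lid y -72.7 77.9 z 194.2 case y -86.6 89.1
-40 lid y -73.5 78.5 z 198.2 case y -87.0 -79.1
-20 lid y -74.5 77.5 z 201.8 case y -84.5 88.8
0 lid y -74.9 78.6 z 203.7 case y -85.4 -81.2
20 lid y -72.2 76.7 z 207.4 case y -86.5 88.4
40 lid y -73.1 78.5 z 210.5 case y -87.1 87.5
60 lid y -73.8 79.1 z 213.6 case y -84.3 88.8
b6 lid 1781 ((15.703819274902344, 1.0438919067382812), (158.25852966308594, 158.04722595214844), 0.15183760225772858)
-80 lid y -75.7 78.9 z 192.7 case y -91.9 -71.8
-60 lid y -75.8 69.1 z 195.2 case y -89.7 -69.9
-40 lid y -75.9 76.6 z 198.8 case y -89.5 -72.4
-20 lid y -75.8 69.9 z 201.6 case y -90.6 -69.2
0 lid y -75.9 66.1 z 203.8 case y -89.5 -70.1
20 lid y -77.9 78.0 z 207.9 case y -89.3 -72.5
40 lid y -76.5 58.9 z 211.5 case y -91.6 -71.4
60 lid y -77.1 80.2 z 214.3 case y -88.5 0.6
```

{"fn": "jog_arm", "kwargs": {"steps": [[[-1.5,-2.8,24.7,0,0,0,10],[0,-3.8,24.7,0,0,0,10],[0,-1.8,11.9,0,0,0,10],[0,-0.9,5.9,0,0,0,10],[0,0,0,0,0,0,10]]]}}

```text
time_s: 16.08
ee_pos: [0.5317, -0.0485, 0.1453]
tcp_rot: [2.985, 0.0, 1.515]
ft_force: [0.0, -0.0, -3.1]
opening: 0.174
```

```bash
python3 - <<'E'
from m import *
st()
E
```

```text
t 16.07 TCP case [ 15.8  -1.2 145.3] F [ 0.  -0.  -3.1] tilt 9.0 yaw 0.2 roll -0.0
nearbot [-61.   -1.5 118.6]
neartop [-62.   -1.5 124.5]
farbot [ 97.   -1.  143.6]
```

{"fn": "jog_arm", "kwargs": {"steps": [[[1,-0.7,4.4,0,0,0,10],[0,-4.9,-0.8,0,0,0,10],[0,-4.9,-0.8,0,0,0,10],[0,-4.9,-0.8,0,0,0,10],[0,0,0,0,0,0,10]]]}}

```text
time_s: 16.7
ee_pos: [0.5164, -0.0466, 0.1409]
tcp_rot: [2.984, 0.0, 1.515]
ft_force: [0.2, 0.7, -3.5]
opening: 0.175
```

```bash
python3 - <<'E'
from m import *
st()
E
```

```text
t 16.7 TCP case [  0.4  -0.3 140.9] F [ 0.2  0.7 -3.5] tilt 9.01 yaw 0.18 roll -0.0
nearbot [-76.4  -0.5 114.2]
neartop [-77.3  -0.5 120.1]
farbot [ 81.6  -0.  139.3]
```

Feel for the near wall in small steps.

{"fn": "jog_arm", "kwargs": {"steps": [[[0,-1.5,-0.2,0,0,0,10],[0,-1,-0.2,0,0,0,10],[0,0,0,0,0,0,10]]]}}

```text
time_s: 17.08
ee_pos: [0.5141, -0.0465, 0.1407]
tcp_rot: [2.985, -0.0, 1.515]
ft_force: [0.5, -0.3, -3.3]
opening: 0.174
```

{"fn": "jog_arm", "kwargs": {"steps": [[[0,-0.8,-0.1,0,0,0,10],[0,0,0,0,0,0,10]]]}}

```text
time_s: 17.32
ee_pos: [0.5133, -0.0464, 0.1406]
tcp_rot: [2.985, -0.0, 1.515]
ft_force: [-0.5, -0.8, -2.4]
opening: 0.175
```

{"fn": "jog_arm", "kwargs": {"steps": [[[0,-0.8,-0.1,0,0,0,10],[0,0,0,0,0,0,10]]]}}

```text
time_s: 17.58
ee_pos: [0.5125, -0.0464, 0.1406]
tcp_rot: [2.985, -0.0, 1.515]
ft_force: [0.2, 1.1, -3.8]
opening: 0.18
```

{"fn": "jog_arm", "kwargs": {"steps": [[[0,-0.8,-0.1,0,0,0,10],[0,0,0,0,0,0,10]]]}}

```text
time_s: 17.82
ee_pos: [0.5117, -0.0463, 0.1406]
tcp_rot: [2.985, -0.0, 1.515]
ft_force: [-0.4, 0.1, -2.3]
opening: 0.179
```

{"fn": "jog_arm", "kwargs": {"steps": [[[0,-0.8,-0.1,0,0,0,10],[0,0,0,0,0,0,10]]]}}

```text
time_s: 18.08
ee_pos: [0.5111, -0.0464, 0.1407]
tcp_rot: [2.984, 0.0, 1.514]
ft_force: [2.0, -1.1, -1.7]
opening: 0.172
```

{"fn": "jog_arm", "kwargs": {"steps": [[[0,-0.6,-0.1,0,0,0,10],[0,0,0,0,0,0,10]]]}}

```text
time_s: 18.32
ee_pos: [0.5109, -0.0465, 0.141]
tcp_rot: [2.982, 0.0, 1.514]
ft_force: [6.1, -1.1, -3.7]
opening: 0.178
```

{"fn": "jog_arm", "kwargs": {"steps": [[[0,1.2,0.2,0,0,0,10],[0,-0.2,1.0,0,0,0,10],[0,0,0,0,0,0,10]]]}}

```text
time_s: 18.7
ee_pos: [0.5112, -0.0462, 0.1393]
tcp_rot: [2.985, -0.0, 1.515]
ft_force: [1.9, -0.1, -2.6]
opening: 0.174
```

{"fn": "jog_arm", "kwargs": {"steps": [[[0,0.35,2.1,1.5,0,0,10],[0,0.35,2.1,1.5,0,0,10],[0,0.35,2.1,1.5,0,0,10],[0,0,0,0,0,0,10]]]}}

```text
time_s: 19.2
ee_pos: [0.5135, -0.0464, 0.1331]
tcp_rot: [3.064, -0.0, 1.515]
ft_force: [-0.8, 0.0, -3.3]
opening: 0.174
```

```bash
python3 - <<'E'
from m import *
st()
E
```

```text
t 19.2 TCP case [ -2.5  -0.3 133.1] F [-0.8  0.  -3.3] tilt 4.44 yaw 0.2 roll 0.01
nearbot [-81.2  -0.5 112.7]
neartop [-81.6  -0.5 118.6]
farbot [ 78.3   0.  125. ]
```

{"fn": "jog_arm", "kwargs": {"steps": [[[0,0.35,2.1,1.5,0,0,10],[0,0.3,1.7,1.2,0,0,10],[0,0,0,0,0,0,10]]]}}

```text
time_s: 19.58
ee_pos: [0.5144, -0.0465, 0.1295]
tcp_rot: [3.111, -0.0, 1.515]
ft_force: [-0.2, 0.6, -2.7]
opening: 0.177
```

{"fn": "jog_arm", "kwargs": {"steps": [[[0,0.2,1.2,0.9,0,0,10],[0,0,0,0,0,0,10]]]}}

```text
time_s: 19.82
ee_pos: [0.5145, -0.0465, 0.1284]
tcp_rot: [3.126, -0.0, 1.515]
ft_force: [0.2, -0.4, -2.6]
opening: 0.18
```

```bash
python3 - <<'E'
from m import *
st()
E
```

```text
t 19.82 TCP case [ -1.5  -0.3 128.4] F [ 0.2 -0.4 -2.6] tilt 0.88 yaw 0.19 roll 0.0
nearbot [-81.2  -0.5 112.9]
neartop [-81.3  -0.5 118.9]
farbot [ 78.7  -0.  115.4]
```

{"fn": "jog_arm", "kwargs": {"steps": [[[0,0.2,1.2,0.9,0,0,10],[0,0,0,0,0,0,10]]]}}

```text
time_s: 20.08
ee_pos: [0.5148, -0.0465, 0.1272]
tcp_rot: [-3.141, -0.0, 1.515]
ft_force: [-0.3, -0.4, -2.9]
opening: 0.179
```

{"fn": "jog_arm", "kwargs": {"steps": [[[0,0,0.6,0,0,0,10],[0,0,0,0,0,0,10]]]}}

```text
time_s: 20.32
ee_pos: [0.5146, -0.0465, 0.1267]
tcp_rot: [-3.142, -0.0, 1.515]
ft_force: [-0.2, -0.1, -2.6]
opening: 0.17
```

{"fn": "jog_arm", "kwargs": {"steps": [[[0,0,0.5,0,0,0,10],[0,0,0,0,0,0,10]]]}}

```text
time_s: 20.58
ee_pos: [0.5147, -0.0465, 0.1263]
tcp_rot: [3.141, 0.0, 1.515]
ft_force: [0.6, 0.8, -1.0]
opening: 0.175
```

{"fn": "jog_arm", "kwargs": {"steps": [[[0,0,0.5,0,0,0,10],[0,0,0,0,0,0,10]]]}}

```text
time_s: 20.82
ee_pos: [0.5147, -0.0465, 0.1262]
tcp_rot: [3.141, 0.0, 1.515]
ft_force: [-3.1, 0.8, 6.4]
opening: 0.176
```

{"fn": "jog_arm", "kwargs": {"steps": [[[0,0,0,0,0,0,20],[0,0,0,0,0,0,30],[0,0,0,0,0,0,40],[0,0,0,0,0,0,50],[0,0,-5,0,0,0,50]]]}}

```text
time_s: 21.45
ee_pos: [0.5145, -0.0465, 0.1306]
tcp_rot: [-3.141, -0.0, 1.515]
ft_force: [0.1, 0.1, 0.9]
opening: 0.587
```

{"fn": "jog_arm", "kwargs": {"steps": [[[0,0,-30,0,0,0,50],[0,0,-50,0,0,0,50],[0,0,-50,0,0,0,30],[40,0,-20,0,0,0,0],[0,0,0,0,0,0,0]]]}}

```text
time_s: 22.08
ee_pos: [0.5173, -0.0051, 0.2827]
tcp_rot: [3.138, 0.0, 1.517]
ft_force: [0.2, 0.5, -0.1]
opening: 0.007
```

```bash
python3 - <<'E'
from m import *
st()
w=snap('wrist','w7');a=snap('scene','a7');b=snap('side','b7')
o=np.hstack([cv2.resize(w['frame'],(480,360)),cv2.resize(b['frame'][140:300,180:340],(320,360))])
cv2.imwrite('pics/v7.png',o[:,:,::-1])
for n,c in(('w',w),('a',a),('b',b)):
    x,y,z,m,f=lid(c,n);bl=m&(f[...,2]>f[...,0]+50)&(z>100)
    for lo in range(-60,90,20):
        r=[]
        for yl in(-60,50):
            k=bl&(x>lo)&(x<lo+10)&(y>yl)&(y<yl+10)
            r.append(np.median(z[k]).round(1) if k.any() else None)
        print(n,lo,r)
for n in('a7','b7'):
    c=dict(np.load(f'pics/{n}.npz'));x,y,z,m,f=lid(c,n);k=m&(f[...,0]>f[...,1]+60)&(x>80)&(x<220)&(abs(y)<40)&(z>110);print(n,'handle',k.sum(),[ (v[k].min().round(),v[k].max().round(),np.median(v[k]).round(1)) for v in(x,y,z)])
E
```

```text
t 22.07 TCP case [ -1.1  41.3 282.7] F [ 0.2  0.5 -0.1] tilt 0.21 yaw 0.33 roll -0.02
nearbot [-81.1  40.8 268.1]
neartop [-81.1  40.8 274.1]
farbot [ 78.9  41.7 268.7]
w -60 [np.float64(119.7), np.float64(119.7)]
w -40 [np.float64(119.8), np.float64(119.7)]
w -20 [None, np.float64(119.1)]
w 0 [None, np.float64(118.3)]
w 20 [None, np.float64(119.7)]
w 40 [np.float64(119.6), np.float64(119.8)]
w 60 [np.float64(119.1), np.float64(119.0)]
w 80 [np.float64(120.1), np.float64(120.1)]
a -60 [np.float64(118.8), np.float64(119.0)]
a -40 [np.float64(119.5), np.float64(119.7)]
a -20 [np.float64(121.3), np.float64(118.6)]
a 0 [np.float64(119.9), np.float64(120.3)]
a 20 [np.float64(119.9), np.float64(118.9)]
a 40 [np.float64(118.9), np.float64(119.6)]
a 60 [np.float64(120.3), np.float64(121.1)]
a 80 [np.float64(112.9), np.float64(118.8)]
b -60 [np.float64(119.8), np.float64(121.5)]
b -40 [np.float64(120.3), np.float64(120.3)]
b -20 [np.float64(119.9), np.float64(121.0)]
b 0 [np.float64(117.3), None]
b 20 [np.float64(121.1), np.float64(120.4)]
b 40 [np.float64(120.0), np.float64(120.1)]
b 60 [np.float64(120.1), np.float64(119.0)]
b 80 [np.float64(119.2), np.float64(121.5)]
a7 handle 25 [(np.float64(86.0), np.float64(160.0), np.float64(149.7)), (np.float64(-9.0), np.float64(8.0), np.float64(-2.0)), (np.float64(114.0), np.float64(213.0), np.float64(207.3))]
b7 handle 55 [(np.float64(136.0), np.float64(159.0), np.float64(147.0)), (np.float64(-10.0), np.float64(8.0), np.float64(-4.1)), (np.float64(190.0), np.float64(215.0), np.float64(206.0))]
```

View pics/v7.png

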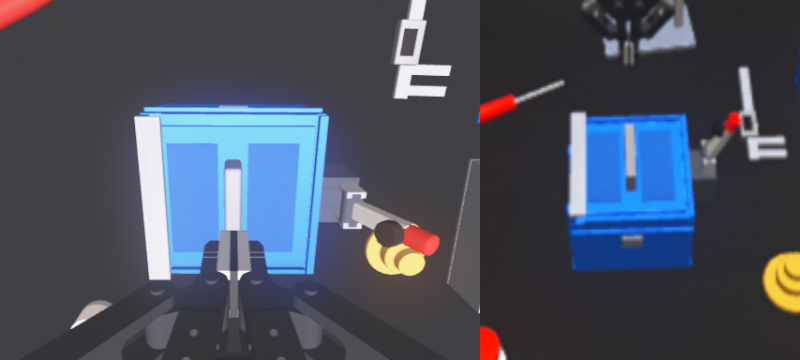

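{"fn": "jog_arm", "kwargs": {"steps": [[[-10,40,0,0,0,0,0],[-11,50,0,0,0,0,0],[-11,50,0,0,0,0,0],[-10,49,0,0,0,0,0],[0,0,30,0,0,0,0]]]}}

```text
time_s: 22.85
ee_pos: [0.707, -0.0619, 0.2493]
tcp_rot: [3.137, 0.001, 1.513]
ft_force: [-0.3, 0.4, -1.0]
opening: -0.001
```

{"fn": "jog_arm", "kwargs": {"steps": [[[0,0,30,0,0,0,0],[0,0,20,0,0,0,0],[0,0,8,0,0,0,0],[0,0,0,0,0,0,0]]], "squeeze": 40}}

```text
time_s: 23.35
ee_pos: [0.7031, -0.0596, 0.1924]
tcp_rot: [-3.141, -0.0, 1.514]
ft_force: [-0.2, -0.6, 0.1]
opening: 0.003
```

```bash
python3 - <<'E'
from m import *
st()
E
```

```text
t 23.35 TCP case [187.6  -2.2 192.4] F [-0.2 -0.6  0.1] tilt -0.05 yaw 0.16 roll 0.01
nearbot [107.6  -2.4 178.1]
neartop [107.6  -2.4 184.1]
farbot [267.6  -2.  178. ]
```

{"fn": "jog_arm", "kwargs": {"steps": [[[1.5,-6,0,0,0,0,0],[0,-6,0,0,0,0,0],[0,-6,-1,0,0,0,0],[0,-6,-1,0,0,0,0],[0,-6,-1,0,0,0,0]]]}}

```text
time_s: 23.98
ee_pos: [0.6732, -0.056, 0.1964]
tcp_rot: [3.14, 0.0, 1.515]
ft_force: [3.2, -0.1, 2.4]
opening: 0.001
```

{"fn": "jog_arm", "kwargs": {"steps": [[[0,-6,-2,0,0,0,0],[0,-6,-2,0,0,0,0],[0,-6,-2,0,0,0,0],[0,-6,0,0,0,0,0],[0,-6,0,0,0,0,0]]]}}

```text
time_s: 24.6
ee_pos: [0.6431, -0.0542, 0.2017]
tcp_rot: [3.142, -0.0, 1.515]
ft_force: [2.5, -0.2, -0.2]
opening: 0.003
```

```bash
python3 - <<'E'
from m import *
st()
b=snap('side','b8');a=snap('scene','a8')
o=np.hstack([cv2.resize(b['frame'][140:280,200:340],(400,400)),cv2.resize(a['frame'][130:260,200:330],(400,400))])
cv2.imwrite('pics/v8.png',o[:,:,::-1])
E
```

```text
t 24.6 TCP case [127.3  -0.3 201.7] F [ 2.5 -0.2 -0.2] tilt 0.0 yaw 0.19 roll 0.0
nearbot [ 47.3  -0.6 187.4]
neartop [ 47.3  -0.6 193.4]
farbot [ 2.073e+02 -1.000e-01  1.874e+02]
```

View pics/v8.png

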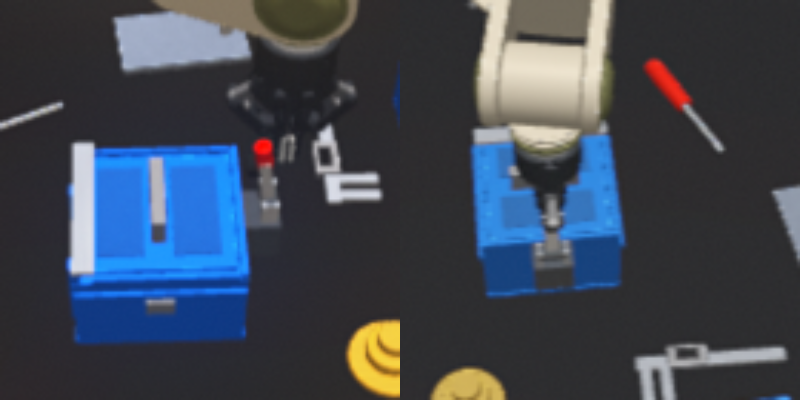

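{"fn": "jog_arm", "kwargs": {"steps": [[[0,-6,0,0,0,0,0],[0,-10,2,0,0,0,0],[0,-9.5,4,0,0,0,0],[0,-7.5,4,0,0,0,0],[0,-7,5,0,0,0,0]]]}}

```text
time_s: 25.32
ee_pos: [0.6032, -0.052, 0.1868]
tcp_rot: [3.141, 0.0, 1.515]
ft_force: [1.4, -0.1, 3.6]
opening: -0.001
```

{"fn": "jog_arm", "kwargs": {"steps": [[[0,-6,6,0,0,0,0],[0,-6,6.5,0,0,0,0],[0,-3.5,6,0,0,0,0],[0,-3.5,6,0,0,0,0],[0,0,0,0,0,0,0]]]}}

```text
time_s: 25.95
ee_pos: [0.584, -0.0508, 0.1614]
tcp_rot: [-3.14, -0.0, 1.515]
ft_force: [0.2, 0.1, -0.1]
opening: -0.0
```

```bash
python3 - <<'E'
from m import *
st()
b=snap('side','b9');a=snap('scene','a9')
x,y,z,m,f=lid(b,'b');k=m&(f[...,0]>f[...,1]+60)&(x>20)&(x<220)&(abs(y)<40)&(z>110);print(k.sum(),[ (v[k].min().round(),v[k].max().round(),np.median(v[k]).round(1)) for v in(x,y,z)])
E
```

```text
t 25.95 TCP case [ 68.2  -0.5 161.4] F [ 0.2  0.1 -0.1] tilt -0.1 yaw 0.18 roll 0.02
nearbot [-11.9  -0.8 147.2]
neartop [-11.8  -0.8 153.2]
farbot [148.1  -0.2 146.9]
51 [(np.float64(36.0), np.float64(63.0), np.float64(47.6)), (np.float64(-10.0), np.float64(22.0), np.float64(-3.5)), (np.float64(120.0), np.float64(175.0), np.float64(162.5))]
```

{"fn": "jog_arm", "kwargs": {"steps": [[[0,-2,4.5,0,0,0,0],[0,-1.5,4,0,0,0,0],[0,-1,3,0,0,0,0],[0,0,2,0,0,0,0],[0,0,0,0,0,0,0]]]}}

```text
time_s: 26.68
ee_pos: [0.5798, -0.0507, 0.1485]
tcp_rot: [-3.141, -0.0, 1.515]
ft_force: [-0.7, 0.3, 1.7]
opening: -0.002
```

{"fn": "jog_arm", "kwargs": {"steps": [[[0,0,1.5,0,0,0,0],[0,0,1.5,0,0,0,0],[0,0,0,0,0,0,0]]]}}

```text
time_s: 27.05
ee_pos: [0.5798, -0.0507, 0.1457]
tcp_rot: [-3.141, 0.0, 1.515]
ft_force: [-1.2, -0.3, 4.2]
opening: -0.0
```

{"fn": "jog_arm", "kwargs": {"steps": [[[0,0,1,0,0,0,0],[0,0,1,0,0,0,0],[0,0,0,0,0,0,0]]]}}

```text
time_s: 27.42
ee_pos: [0.5796, -0.0506, 0.1439]
tcp_rot: [-3.14, 0.0, 1.515]
ft_force: [-4.4, 0.2, 6.7]
opening: -0.0
```

{"fn": "jog_arm", "kwargs": {"steps": [[[0,0,0.7,0,0,0,0],[0,0,0,0,0,0,0]]]}}

```text
time_s: 27.68
ee_pos: [0.5795, -0.0506, 0.1433]
tcp_rot: [-3.14, 0.0, 1.515]
ft_force: [-6.5, 0.1, 8.4]
opening: 0.001
```

{"fn": "jog_arm", "kwargs": {"steps": [[[0,0,0.6,0,0,0,0],[0,0,0,0,0,0,0]]]}}

```text
time_s: 27.92
ee_pos: [0.5794, -0.0507, 0.1427]
tcp_rot: [-3.14, 0.0, 1.515]
ft_force: [-6.4, 0.3, 8.6]
opening: -0.001
```

{"fn": "jog_arm", "kwargs": {"steps": [[[0,0,0.6,0,0,0,0],[0,0,0,0,0,0,0]]]}}

```text
time_s: 28.18
ee_pos: [0.5795, -0.0507, 0.1426]
tcp_rot: [-3.14, 0.0, 1.515]
ft_force: [-7.4, -0.1, 11.0]
opening: -0.002
```

{"fn": "jog_arm", "kwargs": {"steps": [[[0,0,0.7,0,0,0,0],[0,0,0,0,0,0,0]]]}}

```text
time_s: 28.42
ee_pos: [0.5795, -0.0507, 0.1424]
tcp_rot: [-3.141, 0.0, 1.515]
ft_force: [-8.8, 0.3, 15.1]
opening: -0.001
```

Firm stop. Retreat upward and check.

{"fn": "jog_arm", "kwargs": {"steps": [[[0,0,-2,0,0,0,0],[0,0,-10,0,0,0,0],[0,0,-40,0,0,0,0],[0,0,-50,0,0,0,0],[30,-30,-40,0,0,0,0]]]}}

```text
time_s: 29.05
ee_pos: [0.5522, -0.0199, 0.2847]
tcp_rot: [3.14, 0.0, 1.512]
ft_force: [-0.5, 1.4, 1.4]
opening: 0.0
```

{"fn": "jog_arm", "kwargs": {"steps": [[[40,-30,0,0,0,0,0],[40,0,0,0,0,0,0],[0,0,0,0,0,0,0]]]}}

```text
time_s: 29.42
ee_pos: [0.5261, 0.0645, 0.2836]
tcp_rot: [3.141, -0.0, 1.518]
ft_force: [0.2, -0.4, -0.6]
opening: -0.001
```

```bash
python3 - <<'E'
from m import *
st()
b=snap('side','b10');a=snap('scene','a10');w=snap('wrist','w10')
o=np.hstack([cv2.resize(b['frame'][140:300,180:340],(400,400)),cv2.resize(a['frame'][130:260,200:330],(400,400))])
cv2.imwrite('pics/v10.png',o[:,:,::-1])
for n,c in(('a',a),('b',b),('w',w)):
    x,y,z,m,f=lid(c,n);k=m&(f[...,0]>f[...,1]+60)&(f[...,1]<100)&(x>20)&(x<220)&(abs(y)<40)&(z>130);print(n,'handle',k.sum(),[ (v[k].min().round(),v[k].max().round(),np.median(v[k]).round(1)) for v in(x,y,z)] if k.any() else '')
    bl=m&(f[...,2]>f[...,0]+50)&(z>100);print('lid z',[np.median(z[bl&(abs(x-u)<8)&(abs(abs(y)-55)<10)]).round(1) for u in(-50,-20,20,50,70)])
E
```

```text
t 29.43 TCP case [  3.5 111.2 283.6] F [ 0.2 -0.4 -0.6] tilt 0.03 yaw 0.37 roll 0.02
nearbot [-76.5 110.7 269.2]
neartop [-76.5 110.7 275.2]
farbot [ 83.5 111.7 269.3]
a handle 23 [(np.float64(33.0), np.float64(61.0), np.float64(44.8)), (np.float64(-8.0), np.float64(8.0), np.float64(-0.1)), (np.float64(134.0), np.float64(147.0), np.float64(139.5))]
lid z [np.float64(119.3), np.float64(118.6), np.float64(119.8), np.float64(119.4), np.float64(117.8)]
b handle 49 [(np.float64(33.0), np.float64(60.0), np.float64(45.0)), (np.float64(-10.0), np.float64(5.0), np.float64(-4.3)), (np.float64(131.0), np.float64(146.0), np.float64(142.1))]
lid z [np.float64(119.5), np.float64(120.3), np.float64(119.6), np.float64(120.0), np.float64(119.2)]
w handle 116 [(np.float64(38.0), np.float64(53.0), np.float64(45.1)), (np.float64(-5.0), np.float64(10.0), np.float64(8.2)), (np.float64(132.0), np.float64(144.0), np.float64(137.7))]
lid z [np.float64(119.5), np.float64(119.3), np.float64(119.4), np.float64(119.5), np.float64(118.6)]
```

View pics/v10.png

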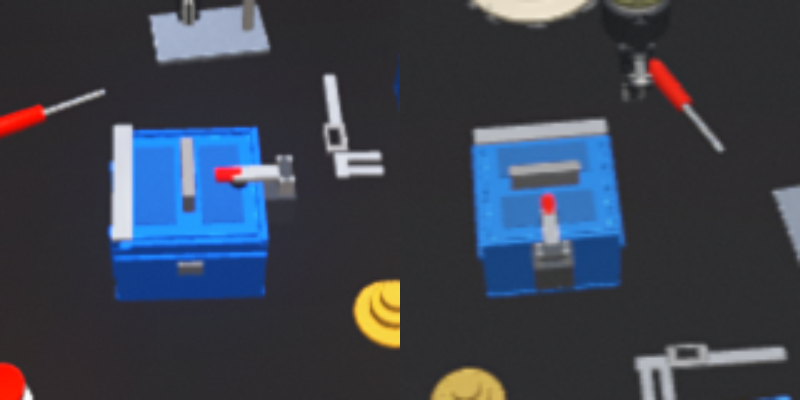

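```bash
python3 -c "
from h import *
print(workorder.job_done())"
```

```text
the job is handed in; nothing more can be done
None
```

The job is done and handed in at about 29.6 s of the 72 s allowed. The hand-in gives no verdict, so what follows is from my own checks.

- **Gauge:** I lifted it about 28 mm, took it off over the hook tip, and stood it upright in the case. Its crossbar top measured about 105 mm, which is what the gauge standing on the case floor should give. At touch-down the wrist force changed by about 16 N.
- **Lid:** I tucked the near end under the lip at about 9° of tilt until it touched the wall at about 6 N, backed off 1–2 mm, and lowered it flat. After the clamp was closed, all three cameras put the lid top at 118–120 mm (118 expected) across its length, so it is flat behind the far rim.
- **Clamp:** I swung it over with closed fingers and pressed it down to a firm stop at about 15 N. Afterwards the handle tip was 84 mm from the pivot, level over the lid with the pad on it.

The arm ended clear of everything. The caliper, flange and screwdriver look unmoved in the last picture. I did not check the band, valve block or oil jar at the end. The case turned out to lie about 1 mm nearer the robot than the cameras suggested, found by touching the near wall and corrected for. The cameras also read the handle's top a few millimetres apart (144–147 mm, 143 expected at full closure), so I judged the clamp fully down by the firm stop.

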